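# Set the mortar under the seasoning dispenser and dose it

### The arm

A 6-joint arm with a two-finger parallel gripper is mounted at the origin on the work surface. World frame = base frame: x ahead of the robot, y to its left, z up, the work surface at z = 0. Lengths are in m, angles in rad, forces in N, time in s.
With the tool pointing down it reaches from about 0.15 to 0.775 m from the base axis. Payload 6.1 kg.
Tool frame: the origin (TCP) lies on the mounting face of the last link; the fingertips stand 173 mm ahead of it and the grasp point (between the pads) lies 155 mm ahead of it; z points along the fingers, y is the direction in which the jaws open and shut (so a half turn about z gives the same grasp; the last joint's range is limited). The gripper opens to 85 mm and grips with 20 to 120 N. Pads are 22 mm wide; open, the fingers measure 114 mm over their backs; the gripper's body (76 mm by 85 mm) begins 54 mm behind the grasp point. The pads swing forward as they close: fully open they stand 13 mm farther back than shut.
Start: joints at [-1.259, 0.126, -0.04, 1.405, 0, 1.571], TCP at [0.161, -0.5, 0.405] pointing down, gripper open.
Joint ranges: [-2.72, 2.72], [-0.95, 1.95], [-1.27, 1.35], [-1.78, 2.02], [-1.46, 1.47], [-3.14, 3.14]. Speed limits (rad/s): [2.39, 2.39, 3.01, 3.14, 3.14, 3.14].

### API

Orientations are given as a rotation vector (axis times angle).
In Python, from rig import bot gives the robot as it stands. The module is installed in compiled form; this text tells all that it offers.
- The arm moves only by the tool apply_moves, never from a script. Its argument "targets" is a list that holds one entry, the list of rows, each a list of 6 numbers: the shift along the tool's x, y, z as a fraction of full scale, then the turn, a rotation vector about the tool's x, y, z as a fraction of full scale. A call has 1 to 5 rows; each row shifts and turns the commanded pose from where the row before left it, along the tool's axes as they then stand; what a row does not reach is not made up. Full scale, the value 1, is 500 mm for a shift and 60 degrees for a turn. A row lasts 1/8 s, in which the tool goes at most 62.5 mm and 10.7 degrees, less where a joint would pass 70% of its speed; a pose out of reach is approached as far as the arm can. A call with a number of a shift or a turn outside -1 to 1 is refused whole. A call with a gripper value outside its range is refused whole. "hand" is the closure, from -1 (fully open) to 1 (shut), set as the call begins (left out, the last holds). The fingers move at their own pace and stop on an object; "force" is the grip in N (left out, the last holds). Time passes only in rows, so rows that do not move let the fingers close. It gives the time, the measured TCP pose, the force and the opening at its end, in the units of the state.
- bot.read_state(): the state, without advancing time (a new reading comes with each control period).
- bot.camera(name): name is "scene" or "top" or "wrist"; returns the picture (420x560x3 uint8, blue, green, red); there is no depth.
- bot.camera_model(name): a dict with "K" (3x3 intrinsics, pixels), "view" (4x4, takes a point from world to camera coordinates). Camera axes: x right, y down, z forward; pixel columns grow to the right and rows downward; lengths in m; the calibration is good to about 2 mm. The wrist camera is an equidistant fisheye: a pixel r from the principal point sees the ray r / f radians off the axis. A picture is of the moment at which its call begins: read the wrist's pose just before it. camera_model takes no time and is no camera call; for the wrist camera it gives the pose at the moment of the call.
- bot.close_job(): hands the job in, once; it reports no verdict.
The state is a dict: "t": time; "joints": joint angles; "dq": joint speeds; "effort": joint torques, N m; "position": TCP position; "orientation": TCP orientation; "wrist_force": force on the tool from outside, world axes, zero at the start; "torque": the same for the moment, N m; "finger_gap": finger opening in m.
Only numpy, scipy, OpenCV 4.12 (cv2) and the standard library are available. Lean on these libraries where they do the work, as an engineer would, in place of code of your own. Each camera call takes 0.05 s, during which the arm holds its last target.

### The job

First pick up the wooden pestle that lies in the way and lay it flat on the cutting board. Then push the clay mortar along the counter, from outside and without lifting it or putting the fingers in its bowl, until the dispenser's spout points down into the bowl well clear of the rim, leaving the cup and the tea strainer standing where they are. Only then press the hinged key on top of the dispenser fully down to its stop, hold it there for a moment, and let it spring back up.

Things in the scene. Friction and masses are not known exactly. Their poses are not given: they have to be found in the camera images.
- mortar: open round clay mortar, 120 mm outer diameter (vertical outer wall from 14 mm up; foot 104 mm), 75 mm high, wall 16 mm, bowl mouth 88 mm across, 0.5 to 0.9 kg, loose. Too wide to grip from outside. Origin: centre of its underside; z up along its axis
- bowl_inside: the inner lining of the mortar's bowl (part of the mortar, same origin and axes), 88 mm across, up to 66 mm above the counter: the fingers must not touch it
- pestle: turned wooden pestle lying flat, 150 mm long along its own x; thicker ends 34 mm in diameter, waist 22 to 24 mm in diameter, 60 mm long about the middle (grip it there). Origin: at mid-length on its underside, so its axis lies 17 mm above the origin; loose
- board: square white plastic cutting board, 200 x 200 x 12 mm, fixed flat on the counter. Origin: centre of its underside; its top is 12 mm higher; x and y along its sides
- cup: blue enamel mug, 80 mm in diameter, 80 mm high, its handle on its own +y side reaching to 75 mm from the axis; loose, stands in the way. Origin: centre of its underside
- strainer: stainless tea strainer bowl, 72 mm in diameter, 50 mm high, with a flat handle along its own -x reaching to 80 mm from the axis and a tab along +x to 47 mm; loose, stands in the way. Origin: centre of its underside
- caddy: seasoning dispenser, fixed: upright white plastic box 90 mm (its x) x 100 mm (its y) x 170 mm high on a 102 x 112 mm foot; a horizontal spout 22 mm thick sticks out of its front (-x side) at 120 to 161 mm above the counter, over the counter in front; a hinged key lies on top. Origin: centre of its underside
- spout_tip (a point): lower end of the spout's downward nozzle (20 mm diameter), 120 mm in front of the dispenser's origin (along its -x) and 120 mm above the counter. The mortar's bowl belongs under it
- key_pad (a point): point to press on the key's upper face, on its mid-line, 65 mm from the hinge; moves with the key. At rest it is about 209 mm above the counter, with the key fully down about 189 mm
- key (a joint): angle of the dispenser's key, a sprung plate 85 x 60 mm hinged at its rear (+x) edge: 0 at rest (front end raised), 0.32 rad at its bottom stop (level); needs about 6 N at the pad
Things that resemble listed ones, but are neither listed nor needed, are in the scene too. Several things have the shape of the pestle; the one meant has the colours described above.

How it is judged:
On the way, in this order (a step that is already met when the one before it is completed fails the run):
1. the pestle lies on the cutting board, released (x of pestle in the frame of board between -0.09 and 0.09 m and y of pestle in the frame of board between -0.09 and 0.09 m and z of pestle in the frame of board below 0.025 m and angle between pestle's own x axis and vertical above 1.4 rad and contact force between the fingers and pestle below 0.2 N and linear speed of pestle below 0.03 m/s), for 0.2 s.
2. the mortar stands under the spout (horizontal distance between mortar and spout_tip below 0.032 m and angle between mortar's own z axis and vertical below 0.08 rad and height (world z) of mortar below 0.006 m and linear speed of mortar below 0.02 m/s), for 0.2 s.
3. the key is pressed to its stop over the waiting mortar (value of joint key above 0.29 rad and horizontal distance between mortar and spout_tip below 0.032 m and angle between mortar's own z axis and vertical below 0.08 rad and height (world z) of mortar below 0.006 m), for 0.2 s.
At the end, for the whole second after the job is handed in: Pestle lies level on the board (its middle within 90 mm of the board's centre along each side), mortar upright on the counter with its axis within 32 mm of the spout tip horizontally, key back up (under 0.06 rad), cup and strainer within 20 mm of their starts; all at rest, released (x of pestle in the frame of board between -0.09 and 0.09 m and y of pestle in the frame of board between -0.09 and 0.09 m and z of pestle in the frame of board below 0.025 m and angle between pestle's own x axis and vertical above 1.4 rad and contact force between the fingers and pestle below 0.2 N and horizontal distance between mortar and spout_tip below 0.032 m and angle between mortar's own z axis and vertical below 0.08 rad and height (world z) of mortar below 0.006 m and value of joint key below 0.06 rad and linear speed of each of mortar, pestle below 0.01 m/s and distance of each of cup, strainer from where it was at the start of the episode below 0.02 m); the robot touches nothing.
It fails at once if cup pushed more than 20 mm or tipped (distance of cup from where it was at the start of the episode above 0.02 m or angle between cup's own z axis and vertical above 0.3 rad).
It fails at once if strainer pushed more than 20 mm or tipped (distance of strainer from where it was at the start of the episode above 0.02 m or angle between strainer's own z axis and vertical above 0.3 rad).
It fails at once if mortar lifted off the counter (over 15 mm) or tipped (height (world z) of mortar above 0.015 m or angle between mortar's own z axis and vertical above 0.25 rad).
It fails at once if fingers in the mortar's bowl (contact force between the fingers and bowl_inside above 0.5 N).
It fails at once if key pressed (over 0.12 rad) while the mortar is not under the spout (value of joint key above 0.12 rad and horizontal distance between mortar and spout_tip above 0.034 m).
It also fails if it takes over 72 s, if anything falls off the work surface, if the arm or the gripper's body presses on something with over 40 N, if the wrist force passes 120 N, or if a joint passes its speed limit or range.

## Working session

There is one attempt and no reset: what is moved stays moved. The work goes in short steps, Python scripts to look and compute and a tool call to move; the robot and the scene stay as the last step left them, time stands still between calls to the robot, and variables do not carry over. Pictures are saved under pics/ and viewed, and the job is handed in when it is done.

Besides the shell and the picture viewer there is one more tool, called after "Emit:" as name([rows], argument=value, ...), one row to a line, values as JSON. apply_moves: Moves the arm, as the interface text tells. Its arguments: {"type":"object","properties":{"targets":{"type":"array","items":{"type":"array","items":{"type":"array","items":{"type":"number","minimum":-1,"maximum":1}}}},"hand":{"type":"number"},"force":{"type":"number"}},"required":["targets"]}

```bash
mkdir -p pics; python3 - <<'E'
from rig import bot
import cv2
s=bot.read_state(); print({k:(v if not hasattr(v,'round') else v) for k,v in s.items()})
for n in ("scene","top","wrist"):
    m=bot.camera_model(n); print(n,m)
    cv2.imwrite(f"pics/{n}0.png",bot.camera(n))
E
```

```text
{'t': 0.0, 'joints': array([-1.25898801e+00,  1.26373543e-01, -4.06262145e-02,  1.40536846e+00,
        1.36338945e-05,  1.57079051e+00]), 'dq': array([-0.00091061,  0.00073479,  0.00096301,  0.00245419, -0.001876  ,
       -0.00188293]), 'effort': array([-1.63068889e-03, -4.35916901e+01,  3.52924025e+01,  1.73962105e-02,
       -2.23836091e-04, -7.94274854e-06]), 'position': array([ 0.16102128, -0.49956028,  0.40392329]), 'orientation': array([-3.10195246e+00, -4.87573189e-01,  3.62046877e-04]), 'wrist_force': array([ 0.21587551, -0.20067361, -0.6537493 ]), 'torque': array([-0.01247879, -0.00043328, -0.00963843]), 'finger_gap': 0.08525817200937305}
scene {'K': array([[460.68050477,   0.        , 278.47680977],
       [  0.        , 460.68050477, 197.37593381],
       [  0.        ,   0.        ,   1.        ]]), 'view': array([[ 0.79884908,  0.60152626, -0.00251302, -0.36883427],
       [ 0.42232591, -0.56382953, -0.70974439, -0.10083289],
       [-0.4283468 ,  0.56591733, -0.70445482,  1.57952243],
       [ 0.        ,  0.        ,  0.        ,  1.        ]])}
top {'K': array([[526.58884734,   0.        , 284.84235909],
       [  0.        , 526.58884734, 214.04167539],
       [  0.        ,   0.        ,   1.        ]]), 'view': array([[-0.00807175, -0.99996182, -0.00334611, -0.02046575],
       [-0.99532003,  0.00835643, -0.09627158,  0.48972654],
       [ 0.09629587,  0.00255337, -0.99534948,  1.75014864],
       [ 0.        ,  0.        ,  0.        ,  1.        ]])}
wrist {'K': array([[325.1922621 ,   0.        , 274.13007568],
       [  0.        , 325.1922621 , 211.02111556],
       [  0.        ,   0.        ,   1.        ]]), 'view': array([[ 0.30595581, -0.95204377, -0.00192435, -0.52494238],
       [-0.89950043, -0.28973113,  0.32703951, -0.04165093],
       [-0.31191348, -0.09832869, -0.94500871,  0.38111718],
       [ 0.        ,  0.        ,  0.        ,  1.        ]])}
```

View pics/scene0.png

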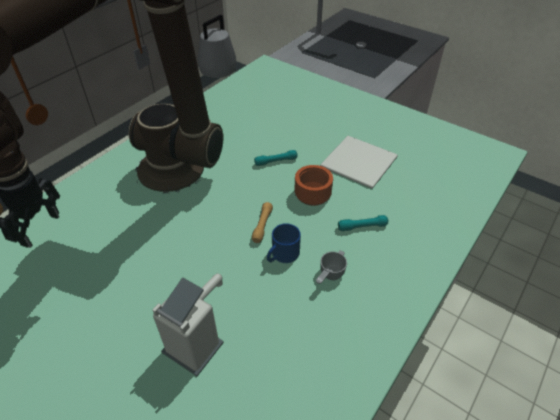

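View pics/top0.png

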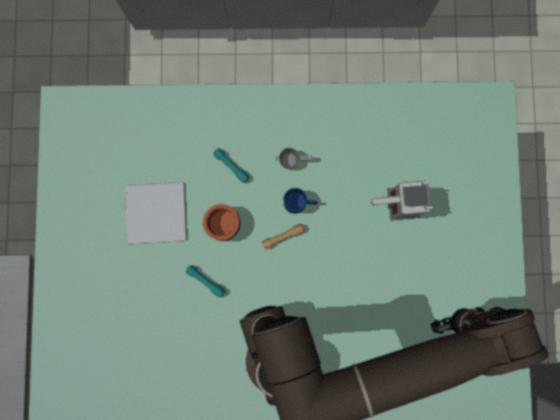

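View pics/wrist0.png

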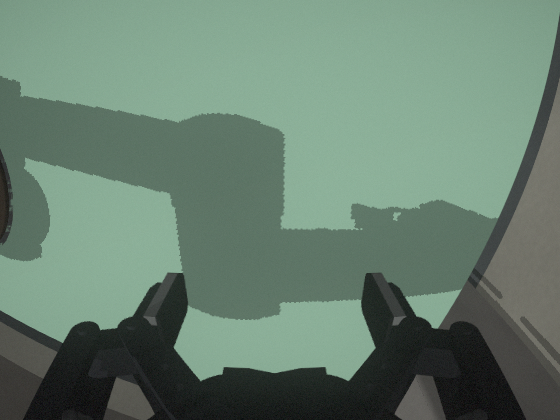

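The only wood-coloured pestle is at top (283,237). The two look-alikes at (231,165) and (205,281) are teal. The mortar is at (222,222), cup (295,201), strainer (289,159), board (156,213), and the spout points left at (378,202). I'll check the crop and measure.

```bash
cat > h.py <<'E'
import numpy as np, cv2
from rig import bot
def ray(name,px):
    m=bot.camera_model(name);K=m["K"];V=m["view"];R=V[:3,:3];t=V[:3,3]
    d=np.array([(px[0]-K[0,2])/K[0,0],(px[1]-K[1,2])/K[1,1],1.])
    return -R.T@t,R.T@d
def onz(name,px,z):
    c,d=ray(name,px);return c+d*(z-c[2])/d[2]
def proj(name,p):
    m=bot.camera_model(name);q=m["view"][:3,:3]@np.asarray(p)+m["view"][:3,3];u=m["K"]@q;return u[:2]/u[2]
E
python3 - <<'E'
import cv2
a=cv2.imread('pics/top0.png')
cv2.imwrite('pics/c1.png',cv2.resize(a[130:270,110:330],None,fx=3.6,fy=3.6,interpolation=cv2.INTER_CUBIC))
cv2.imwrite('pics/c2.png',cv2.resize(a[160:240,350:450],None,fx=7,fy=7,interpolation=cv2.INTER_CUBIC))
b=cv2.imread('pics/scene0.png')
cv2.imwrite('pics/c3.png',cv2.resize(b[260:380,140:280],None,fx=5,fy=5,interpolation=cv2.INTER_CUBIC))
E
```

```text
(no output)
```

View pics/c1.png

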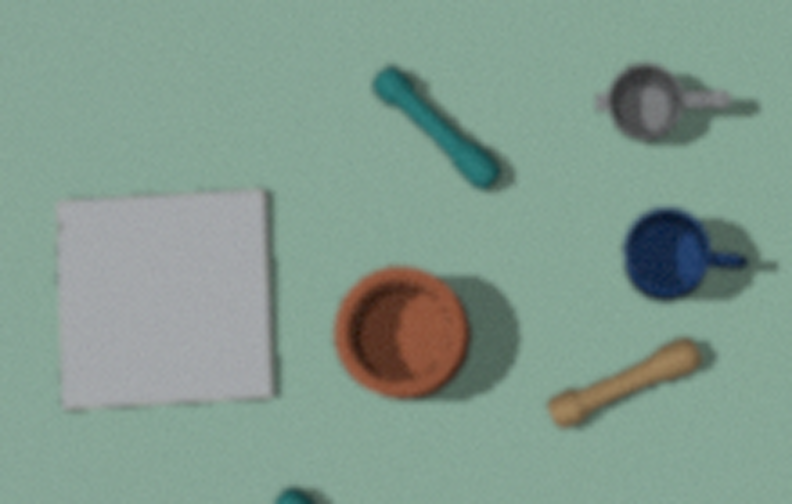

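View pics/c2.png

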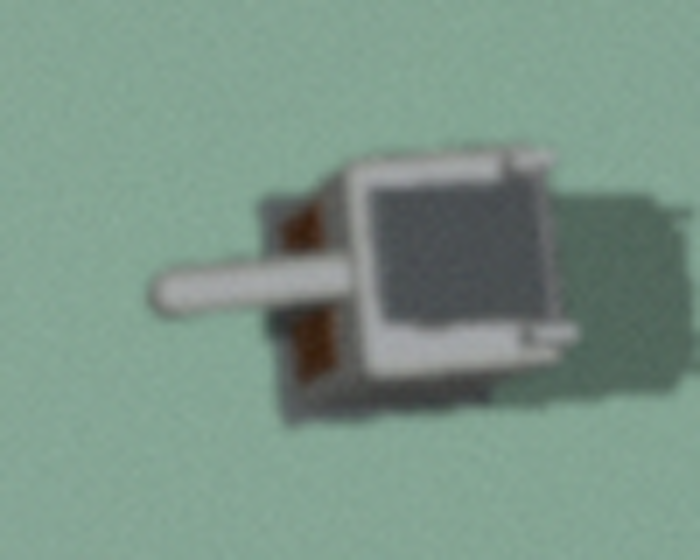

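View pics/c3.png

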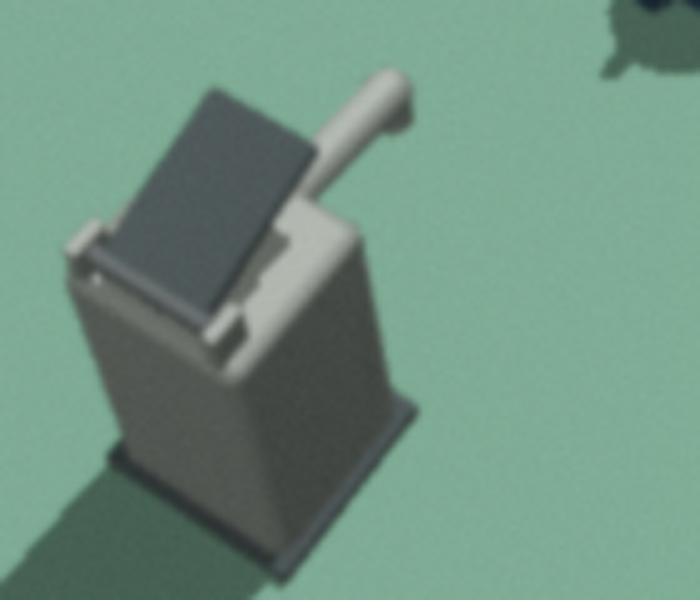

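```bash
python3 - <<'E'
from h import *
np.set_printoptions(precision=4,suppress=True)
c1=lambda u,v:(110+u/3.6-.36,130+v/3.6-.36)
c2=lambda u,v:(350+u/7-.43,160+v/7-.43)
P=lambda n,p,z:print(n,onz('top',p,z)[:2])
P('mortar',c1(402,332),.075);P('mL',c1(334,332),.075);P('mR',c1(470,332),.075);P('mT',c1(402,266),.075);P('mB',c1(402,398),.075)
P('cup',c1(667,254),.08);P('cupL',c1(624,254),.08);P('cupT',c1(667,207),.08);P('cupB',c1(667,299),.08);P('cuphandle',c1(747,262),.04)
P('str',c1(644,103),.05);P('strhandle',c1(735,98),.04)
B=[onz('top',c1(*q),.012)[:2] for q in [(58,200),(265,188),(275,397),(64,410)]];print('board',np.mean(B,0),[np.linalg.norm(B[i]-B[i-1]) for i in range(4)])
a=onz('top',c1(550,413),.017)[:2];b=onz('top',c1(701,350),.017)[:2]
print('pestle',a,b,(a+b)/2,np.linalg.norm(a-b),np.degrees(np.arctan2(*(b-a)[::-1])))
f1=onz('top',c2(262,198),.006)[:2];f2=onz('top',c2(287,425),.006)[:2];print('foot front',f1,f2,np.linalg.norm(f1-f2))
t=[onz('top',c2(*q),.17)[:2] for q in [(345,165),(368,378)]];print('topfront',t,np.linalg.norm(t[0]-t[1]))
P('spout end',c2(152,293),.15);P('spout root',c2(350,275),.15)
# scene: spout front
c3=lambda u,v:(140+u/5-.4,260+v/5-.4)
S=lambda n,p,z:print(n,onz('scene',p,z)[:2])
S('nozzle low',c3(397,130),.12)
S('foot near',c3(282,578),.0);S('foot right',c3(417,408),.0);S('foot left',c3(110,458),.0)
S('key c1',c3(213,88),.215);S('key c2',c3(317,150),.215);S('k3',c3(205,318),.185);S('k4',c3(92,245),.185)
K=[onz('top',c2(*q),z)[:2] for q,z in [((370,188),.215),((385,322),.215),((553,322),.185),((540,180),.185)]];print(K)
E
```

```text
mortar [0.4606 0.1831]
mL [0.4612 0.2449]
mR [0.4601 0.1214]
mT [0.5209 0.1834]
mB [0.4008 0.1829]
cup [ 0.5293 -0.0579]
cupL [ 0.5296 -0.0189]
cupT [ 0.5724 -0.0584]
cupB [ 0.4882 -0.0575]
cuphandle [ 0.5261 -0.1328]
str [ 0.6748 -0.0384]
strhandle [ 0.6808 -0.1238]
board [0.4997 0.4141] [np.float64(0.199215813600007), np.float64(0.19643760506679697), np.float64(0.1985515634563588), np.float64(0.19812570445078279)]
pestle [0.3884 0.0518] [ 0.4462 -0.09  ] [ 0.4173 -0.0191] 0.153048243444926 -67.80850480471769
foot front [ 0.5782 -0.3741] [ 0.4669 -0.3833] 0.1116255602870739
topfront [array([ 0.5688, -0.3796]), array([ 0.4738, -0.387 ])] 0.09526409010303392
spout end [ 0.5147 -0.2959]
spout root [ 0.5221 -0.3847]
nozzle low [ 0.5202 -0.3123]
foot near [ 0.5795 -0.473 ]
foot right [ 0.5726 -0.3722]
foot left [ 0.472 -0.48 ]
key c1 [ 0.4928 -0.3871]
key c2 [ 0.5509 -0.3831]
k3 [ 0.554  -0.4582]
k4 [ 0.4907 -0.4626]
[array([ 0.5517, -0.3803]), array([ 0.4936, -0.385 ]), array([ 0.4963, -0.4653]), array([ 0.5591, -0.4617])]
```

```bash
cat >> h.py <<'E'
from scipy.spatial.transform import Rotation as Ro
def down(yaw_y,tilt=0.0,tdir=None):
    # tool z down, tool y at world angle yaw_y (deg); tilt deg: tool z tips toward horizontal tdir (deg)
    y=np.array([np.cos(np.radians(yaw_y)),np.sin(np.radians(yaw_y)),0]);z=np.array([0,0,-1.])
    R=Ro.from_matrix(np.stack([np.cross(y,z),y,z],1))
    if tilt:
        h=np.array([np.cos(np.radians(tdir)),np.sin(np.radians(tdir)),0])
        R=Ro.from_rotvec(np.radians(tilt)*np.cross(z,h))*R
    return R
def plan(p,R,n=None,start=None,chunk=5):
    s=bot.read_state();p0=s["position"];R0=Ro.from_rotvec(s["orientation"])
    if start: p0,R0=np.array(start[0]),start[1]
    p=np.array(p);w=(R0.inv()*R).as_rotvec();a=np.degrees(np.linalg.norm(w))
    d=np.linalg.norm(p-p0)
    m=max(int(np.ceil(d/.0615)),int(np.ceil(a/10.5)),1);n=n or m
    print('n',n,'dist',d.round(4),'ang',a.round(2))
    st=Ro.from_rotvec(w/n);Rc=R0;pc=p0.copy()
    rows=[]
    for i in range(n):
        sh=Rc.inv().apply((p-pc)/(n-i))/.5
        r=np.r_[sh,(Rc.inv()*R).as_rotvec()/(n-i)/np.radians(60)].round(3)
        pc=pc+Rc.apply(r[:3]*.5);Rc=Rc*Ro.from_rotvec(r[3:]*np.radians(60));rows.append((r+0).tolist())
    for i in range(0,n,chunk):print(rows[i:i+chunk])
    return p,R
def tip(p,R,L):return np.asarray(p)-R.apply([0,0,L])
def st():
    s=bot.read_state();R=Ro.from_rotvec(s["orientation"]);print('t',s['t'],'pos',s['position'].round(4),'yaxis',R.as_matrix()[:,1].round(3),'z',R.as_matrix()[:,2].round(3),'F',s['wrist_force'].round(1),'gap',round(s['finger_gap'],4),'q',s['joints'].round(3))
E
python3 - <<'E'
from h import *
st()
R=down(22.2); plan([0.417,-0.019,0.29],R)
E
```

```text
t 0.15 pos [ 0.161  -0.4996  0.4041] yaxis [ 0.307 -0.952 -0.001] z [-0.     0.001 -1.   ] F [-0.1  0.3 -0.5] gap 0.0855 q [-1.259  0.126 -0.04   1.405  0.     1.571]
n 10 dist 0.5563 ang 94.34
[[0.078, -0.076, 0.023, 0.0, 0.0, -0.157], [0.09, -0.062, 0.023, 0.0, 0.0, -0.157], [0.098, -0.046, 0.023, 0.0, 0.0, -0.157], [0.105, -0.03, 0.023, 0.0, 0.0, -0.157], [0.108, -0.012, 0.023, 0.0, 0.0, -0.157]]
[[0.109, 0.006, 0.023, 0.0, 0.0, -0.157], [0.106, 0.023, 0.023, 0.0, 0.0, -0.158], [0.101, 0.041, 0.023, 0.0, 0.0, -0.157], [0.093, 0.057, 0.023, 0.0, -0.001, -0.158], [0.083, 0.071, 0.022, 0.0, 0.0, -0.157]]
```

Emit:
apply_moves([
  [[0.078,-0.076,0.023,0,0,-0.157],[0.09,-0.062,0.023,0,0,-0.157],[0.098,-0.046,0.023,0,0,-0.157],[0.105,-0.03,0.023,0,0,-0.157],[0.108,-0.012,0.023,0,0,-0.157]],
], hand=-1)

```text
t: 0.78
position: [0.2893, -0.2578, 0.3467]
orientation: [2.646, 1.693, 0.0]
wrist_force: [0.6, -0.2, -0.2]
finger_gap: 0.0848
```

Emit:
apply_moves([
  [[0.109,0.006,0.023,0,0,-0.157],[0.106,0.023,0.023,0,0,-0.157],[0.101,0.041,0.023,0,0,-0.157],[0.093,0.057,0.023,0,0,-0.157],[0.083,0.071,0.022,0,0,-0.157]],
])

```text
t: 1.4
position: [0.4178, -0.0173, 0.2898]
orientation: [1.748, 2.61, 0.0]
wrist_force: [1.4, 0.6, -0.8]
finger_gap: 0.0854
```

Emit:
apply_moves([
  [[0,0,0,0,0,0],[0,0,0,0,0,0]],
])

```text
t: 1.65
position: [0.4171, -0.019, 0.29]
orientation: [-1.755, -2.605, 0.001]
wrist_force: [0.1, -0.2, 0.1]
finger_gap: 0.0852
```

```bash
python3 - <<'E'
from h import *
st()
plan([0.417,-0.019,0.173],down(22.2))
im=bot.camera('wrist');cv2.imwrite('pics/w1.png',im)
m=bot.camera_model('wrist');print(m['view'])
E
```

```text
t 1.65 pos [ 0.4171 -0.019   0.29  ] yaxis [ 0.927  0.376 -0.001] z [-0.001 -0.    -1.   ] F [ 0.1 -0.2  0.1] gap 0.0852 q [-0.045 -0.049 -0.475  1.146 -0.     1.14 ]
n 2 dist 0.117 ang 0.13
[[0.0, 0.0, 0.117, -0.001, 0.0, -0.001], [0.0, 0.0, 0.117, 0.0, 0.0, -0.001]]
[[ 0.92749015  0.37384514 -0.00135639 -0.37964488]
 [ 0.35385973 -0.87672538  0.32578504 -0.17037244]
 [ 0.12060397 -0.30264239 -0.9454429   0.2157323 ]
 [ 0.          0.          0.          1.        ]]
```

View pics/w1.png

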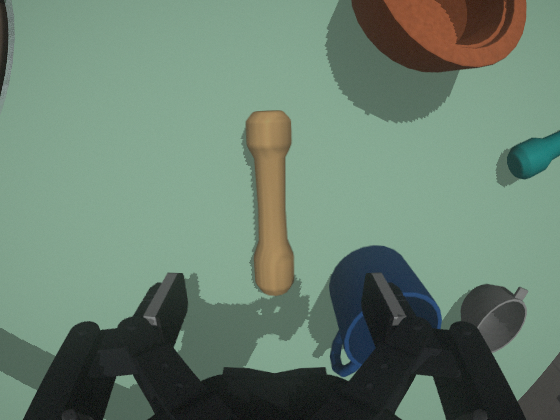

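```bash
cat >> h.py <<'E'
def wz(px,z):
    m=bot.camera_model('wrist');K=m['K'];V=m['view'];v=np.array([px[0]-K[0,2],px[1]-K[1,2]]);r=np.linalg.norm(v);th=r/K[0,0]
    d=V[:3,:3].T@np.r_[np.sin(th)*v/r,np.cos(th)];c=-V[:3,:3].T@V[:3,3];return c+d*(z-c[2])/d[2]
E
python3 - <<'E'
from h import *
a=wz((268,110),.017);b=wz((275,295),.017);print(a,b,(a+b)/2,np.linalg.norm(a-b),np.degrees(np.arctan2(*(b-a)[1::-1])))
E
```

```text
[0.38383216 0.05129883 0.017     ] [ 0.44737111 -0.09226817  0.017     ] [ 0.41560163 -0.02048467  0.017     ] 0.156998984562126 -66.12708862417537
```

Emit:
apply_moves([
  [[0,0,0.1,0,0,0],[0,0,0.1,0,0,0],[0,0,0.028,0,0,0],[0,0,0,0,0,0]],
])

```text
t: 2.2
position: [0.4171, -0.0199, 0.1764]
orientation: [-1.757, -2.603, 0.001]
wrist_force: [0.8, 0.7, 0.1]
finger_gap: 0.0852
```

Emit:
apply_moves([
  [[0,0,0,0,0,0],[0,0,0,0,0,0],[0,0,0,0,0,0],[0,0,0,0,0,0],[0,0,0,0,0,0]],
], hand=1, force=40)

```text
t: 2.82
position: [0.4177, -0.0191, 0.177]
orientation: [1.754, 2.605, 0.001]
wrist_force: [-1.9, 0.2, 5.8]
finger_gap: 0.0211
```

Emit:
apply_moves([
  [[0,0,0,0,0,0],[0,0,0,0,0,0],[0,0,0,0,0,0],[0,0,0,0,0,0]],
])

```text
t: 3.32
position: [0.4177, -0.0191, 0.177]
orientation: [1.754, 2.605, 0.001]
wrist_force: [-1.2, -0.4, 5.0]
finger_gap: 0.0215
```

```bash
python3 - <<'E'
from h import *
st()
E
```

```text
t 3.325 pos [ 0.4177 -0.0191  0.177 ] yaxis [0.927 0.376 0.001] z [ 0.001 -0.    -1.   ] F [-1.2 -0.4  5. ] gap 0.0215 q [-0.046  0.037 -0.656  0.876 -0.     1.14 ]
```

```bash
python3 - <<'E'
from h import *
s=bot.read_state();R=Ro.from_rotvec(s["orientation"])
a=plan(s['position']+[0,0,.103],R)
b=plan([0.50,.414,.28],R,start=([.4177,-.0191,.28],R))
E
```

```text
n 2 dist 0.103 ang 0.0
[[0.0, 0.0, -0.103, 0.0, 0.0, 0.0], [0.0, 0.0, -0.103, 0.0, 0.0, 0.0]]
n 8 dist 0.4409 ang 0.0
[[0.093, 0.06, 0.0, 0.0, 0.0, 0.0], [0.093, 0.06, 0.0, 0.0, 0.0, 0.0], [0.092, 0.06, 0.0, 0.0, 0.0, 0.0], [0.093, 0.06, 0.0, 0.0, 0.0, 0.0], [0.092, 0.06, 0.0, 0.0, 0.0, 0.0]]
[[0.093, 0.059, 0.0, 0.0, 0.0, 0.0], [0.092, 0.06, 0.0, 0.0, 0.0, 0.0], [0.093, 0.059, 0.0, 0.0, 0.0, 0.0]]
```

Emit:
apply_moves([
  [[0,0,-0.053,0,0,0],[0,0,-0.1,0,0,0],[0,0,-0.053,0,0,0]],
])

```text
t: 3.7
position: [0.4177, -0.0191, 0.2814]
orientation: [1.754, 2.604, 0.002]
wrist_force: [1.0, -0.0, -1.3]
finger_gap: 0.0211
```

Emit:
apply_moves([
  [[0.082,0.053,0,0,0,0],[0.082,0.053,0,0,0,0],[0.082,0.053,0,0,0,0],[0.082,0.053,0,0,0,0],[0.082,0.053,0,0,0,0]],
])

```text
t: 4.32
position: [0.463, 0.2224, 0.279]
orientation: [-1.755, -2.606, 0.0]
wrist_force: [1.7, -0.2, -0.6]
finger_gap: 0.0213
```

Emit:
apply_moves([
  [[0.082,0.053,0,0,0,0],[0.082,0.053,0,0,0,0],[0.082,0.053,0,0,0,0],[0.082,0.053,0,0,0,0],[0,0,0,0,0,0]],
])

```text
t: 4.95
position: [0.4997, 0.4154, 0.2778]
orientation: [-1.751, -2.608, 0.001]
wrist_force: [-0.3, -0.0, -1.3]
finger_gap: 0.0213
```

```bash
python3 - <<'E'
from h import *
st()
im=bot.camera('wrist');cv2.imwrite('pics/w2.png',im)
E
```

```text
t 4.95 pos [0.4997 0.4154 0.2778] yaxis [ 0.926  0.379 -0.001] z [-0.001 -0.    -1.   ] F [-0.3 -0.  -1.3] gap 0.0213 q [0.693 0.386 0.019 1.204 0.    1.876]
```

View pics/w2.png

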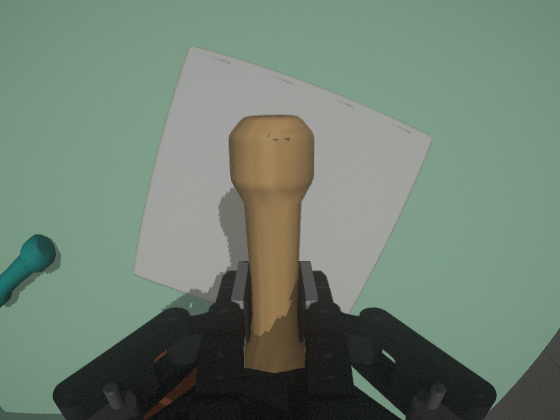

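The pestle is gripped at its waist (column 272) and is above the board. I'll lower it and release.

Emit:
apply_moves([
  [[0,0,0.08,0,0,0],[0,0,0.06,0,0,0],[0,0,0.024,0,0,0],[0,0,0.01,0,0,0],[0,0,0,0,0,0]],
])

```text
t: 5.62
position: [0.5001, 0.4123, 0.1931]
orientation: [1.756, 2.605, 0.002]
wrist_force: [0.4, 0.2, -0.6]
finger_gap: 0.0214
```

```bash
python3 - <<'E'
from h import *
st()
E
```

```text
t 5.625 pos [0.5001 0.4123 0.1931] yaxis [0.927 0.375 0.001] z [ 0.001  0.001 -1.   ] F [ 0.4  0.2 -0.6] gap 0.0214 q [ 0.689  0.427 -0.114  1.029 -0.     1.876]
```

Emit:
apply_moves([
  [[0,0,0.007,0,0,0],[0,0,0,0,0,0]],
])

```text
t: 5.88
position: [0.4999, 0.4125, 0.1892]
orientation: [1.755, 2.605, 0.001]
wrist_force: [-0.1, -0.1, -1.6]
finger_gap: 0.0215
```

Emit:
apply_moves([
  [[0,0,0,0,0,0],[0,0,0,0,0,0],[0,0,0,0,0,0],[0,0,0,0,0,0],[0,0,0,0,0,0]],
], hand=-1)

```text
t: 6.5
position: [0.4998, 0.4124, 0.1887]
orientation: [1.755, 2.605, 0.0]
wrist_force: [-0.0, -0.1, -0.9]
finger_gap: 0.0855
```

Emit:
apply_moves([
  [[0,0,0,0,0,0],[0,0,0,0,0,0],[0,0,-0.05,0,0,0],[0,0,-0.1,0,0,0],[0,0,-0.08,0,0,0]],
])

```text
t: 7.12
position: [0.4998, 0.4124, 0.3055]
orientation: [1.755, 2.605, 0.001]
wrist_force: [0.7, 0.8, 0.3]
finger_gap: 0.0853
```

```bash
python3 - <<'E'
from h import *
st()
a=bot.camera('wrist');b=bot.camera('top')
cv2.imwrite('pics/w3.png',cv2.resize(a,(400,300)));cv2.imwrite('pics/t3.png',b)
E
```

```text
t 7.125 pos [0.4998 0.4124 0.3055] yaxis [0.927 0.376 0.001] z [ 0.001  0.001 -1.   ] F [0.7 0.8 0.3] gap 0.0853 q [0.69  0.373 0.062 1.258 0.    1.876]
```

View pics/w3.png

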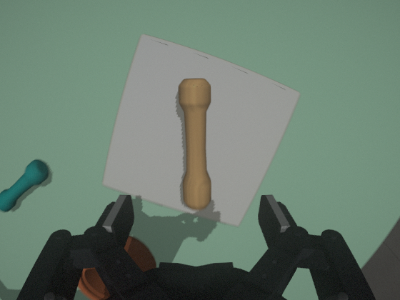

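View pics/t3.png

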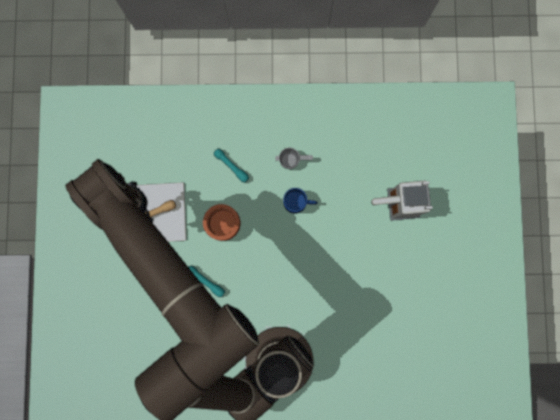

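Pestle is on the board: top (160,210), and in the wrist view it lies fully inside the board. Next I'll set up the cradle push with the fingers open, heading along the spout axis and tilted 15° back.

```bash
cat >> h.py <<'E'
H=np.array([np.cos(np.radians(-85.3)),np.sin(np.radians(-85.3)),0])
RP=down(4.7,15,-85.3)
def tcp_for(mx,my,gap=53,tz=.024):   # gripper pose for mortar centre
    t=np.array([mx,my,0])-H*gap/1000;t[2]=tz
    return t-RP.apply([0,0,.160])
E
python3 - <<'E'
from h import *
st()
print(RP.as_matrix().round(3))
a=plan(tcp_for(.4606,.1831,78,.144),RP)
b=plan(tcp_for(.4606,.1831,78,.024),RP,start=a)
E
```

```text
t 7.225 pos [0.5006 0.4131 0.3094] yaxis [0.927 0.376 0.008] z [ 0.007  0.005 -1.   ] F [-0.3 -0.3 -0.3] gap 0.0853 q [ 0.69   0.37   0.066  1.258 -0.     1.876]
[[-0.079  0.997  0.021]
 [ 0.963  0.082 -0.258]
 [-0.259  0.    -0.966]]
n 3 dist 0.1222 ang 23.05
[[-0.056, -0.059, 0.007, 0.015, -0.084, 0.096], [-0.061, -0.052, 0.012, 0.015, -0.084, 0.095], [-0.064, -0.046, 0.019, 0.015, -0.084, 0.096]]
n 2 dist 0.12 ang 0.0
[[0.031, 0.0, 0.116, 0.0, 0.0, 0.0], [0.031, 0.0, 0.116, 0.0, 0.0, 0.0]]
```

Emit:
apply_moves([
  [[-0.056,-0.059,0.007,0.015,-0.084,0.096],[-0.061,-0.052,0.012,0.015,-0.084,0.095],[-0.064,-0.046,0.019,0.015,-0.084,0.096],[0,0,0,0,0,0],[0,0,0,0,0,0]],
])

```text
t: 7.85
position: [0.4503, 0.3019, 0.2937]
orientation: [1.989, 2.162, -0.273]
wrist_force: [0.4, 0.7, -0.0]
finger_gap: 0.0855
```

```bash
python3 - <<'E'
from h import *
st()
print(plan(tcp_for(.4606,.1831,78,.024),RP,n=3)[0])
cv2.imwrite('pics/w4.png',bot.camera('wrist'))
E
```

```text
t 7.85 pos [0.4503 0.3019 0.2937] yaxis [ 0.997  0.082 -0.006] z [ 0.015 -0.262 -0.965] F [ 0.4  0.7 -0. ] gap 0.0855 q [ 0.64   0.254 -0.14   1.325 -0.221  2.144]
n 3 dist 0.1151 ang 0.43
[[0.02, 0.001, 0.074, -0.002, 0.001, 0.001], [0.02, 0.001, 0.074, -0.002, 0.001, 0.0], [0.021, 0.0, 0.074, -0.002, 0.002, 0.001]]
[0.45081564 0.30210951 0.17854813]
```

View pics/w4.png

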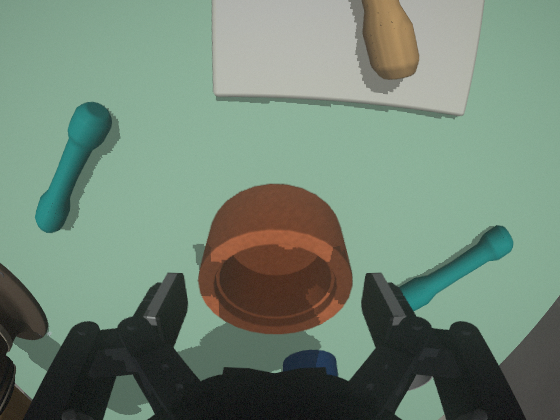

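Emit:
apply_moves([
  [[0.02,0,0.074,0,0,0],[0.02,0,0.074,0,0,0],[0.02,0,0.074,0,0,0],[0,0,0,0,0,0]],
])

```text
t: 8.4
position: [0.4485, 0.301, 0.1762]
orientation: [1.988, 2.163, -0.282]
wrist_force: [0.0, 0.2, 0.1]
finger_gap: 0.0854
```

```bash
python3 - <<'E'
from h import *
st()
a=plan(tcp_for(.4606,.1831,48,.024),RP,n=4)
b=plan(tcp_for(.39,-.05,48,.024),RP,start=a,n=16)
c=plan(tcp_for(.39,-.13,48,.024),RP,start=b,n=5)
cv2.imwrite('pics/s5.png',bot.camera('scene')[100:300,200:480])
E
```

```text
t 8.4 pos [0.4485 0.301  0.1762] yaxis [ 0.997  0.083 -0.011] z [ 0.011 -0.266 -0.964] F [0.  0.2 0.1] gap 0.0854 q [ 0.641  0.328 -0.313  1.084 -0.222  2.145]
n 4 dist 0.0293 ang 0.78
[[-0.014, 0.001, 0.003, -0.003, 0.002, 0.001], [-0.014, 0.001, 0.003, -0.002, 0.002, 0.001], [-0.015, 0.001, 0.002, -0.003, 0.002, 0.001], [-0.014, 0.002, 0.003, -0.002, 0.001, 0.0]]
n 16 dist 0.2436 ang 0.0
[[-0.027, -0.011, 0.007, 0.0, 0.0, 0.0], [-0.027, -0.011, 0.007, 0.0, 0.0, 0.0], [-0.027, -0.011, 0.007, 0.0, 0.0, 0.0], [-0.027, -0.011, 0.007, 0.0, 0.0, 0.0], [-0.027, -0.011, 0.007, 0.0, 0.0, 0.0]]
[[-0.028, -0.011, 0.007, 0.0, 0.0, 0.0], [-0.027, -0.011, 0.008, 0.0, 0.0, 0.0], [-0.028, -0.011, 0.007, 0.0, 0.0, 0.0], [-0.027, -0.011, 0.008, 0.0, 0.0, 0.0], [-0.028, -0.011, 0.007, 0.0, 0.0, 0.0]]
[[-0.027, -0.011, 0.008, 0.0, 0.0, 0.0], [-0.028, -0.012, 0.007, 0.0, 0.0, 0.0], [-0.027, -0.011, 0.008, 0.0, 0.0, 0.0], [-0.028, -0.012, 0.007, 0.0, 0.0, 0.0], [-0.027, -0.011, 0.008, 0.0, 0.0, 0.0]]
[[-0.028, -0.012, 0.007, 0.0, 0.0, 0.0]]
n 5 dist 0.08 ang 0.0
[[-0.031, -0.003, 0.008, 0.0, 0.0, 0.0], [-0.031, -0.003, 0.008, 0.0, 0.0, 0.0], [-0.031, -0.002, 0.008, 0.0, 0.0, 0.0], [-0.031, -0.003, 0.009, 0.0, 0.0, 0.0], [-0.03, -0.002, 0.008, 0.0, 0.0, 0.0]]
```

View pics/s5.png

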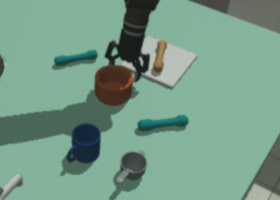

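Emit:
apply_moves([
  [[-0.014,0.001,0.002,-0.003,0.002,0],[-0.014,0.001,0.002,-0.003,0.002,0],[-0.014,0.001,0.002,-0.003,0.002,0],[-0.014,0.001,0.002,-0.003,0.001,0]],
])

```text
t: 8.95
position: [0.4536, 0.273, 0.1829]
orientation: [1.988, 2.162, -0.251]
wrist_force: [-1.6, 3.4, -1.4]
finger_gap: 0.0853
```

Emit:
apply_moves([
  [[-0.027,-0.011,0.007,0,0,0],[-0.027,-0.011,0.007,0,0,0],[-0.027,-0.011,0.007,0,0,0]],
])

```text
t: 9.32
position: [0.4405, 0.2294, 0.1827]
orientation: [1.987, 2.162, -0.252]
wrist_force: [0.9, 3.2, 0.4]
finger_gap: 0.0855
```

```bash
python3 - <<'E'
from h import *
st()
cv2.imwrite('pics/w6.png',cv2.resize(bot.camera('wrist'),(400,300)))
cv2.imwrite('pics/s6.png',cv2.resize(bot.camera('scene')[130:280,220:420],None,fx=3,fy=3))
E
```

```text
t 9.325 pos [0.4405 0.2294 0.1827] yaxis [0.996 0.085 0.006] z [ 0.028 -0.255 -0.967] F [0.9 3.2 0.4] gap 0.0855 q [ 0.537  0.227 -0.432  1.022 -0.235  2.037]
```

View pics/w6.png

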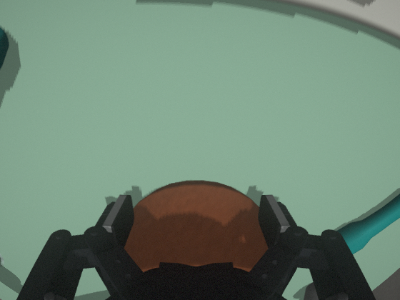

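View pics/s6.png

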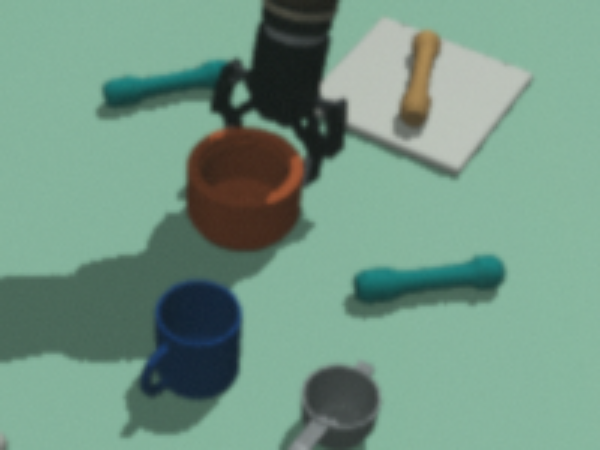

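```bash
python3 - <<'E'
from h import *
c=onz('scene',(220+245/3-.3,130+171/3-.3),.075);print('mortar',c)
s=bot.read_state();R=Ro.from_rotvec(s['orientation']);t=s['position']+R.apply([0,0,.16]);print('tip',t)
d=(c-t)[:2];print('ahead',d@H[:2],'lat',d@np.array([.9966,.0819]))
E
```

```text
mortar [0.45493586 0.12516713 0.075     ]
tip [0.44392979 0.18724228 0.02784385]
ahead 0.06276823796132835 lat 0.005884695702124991
```

```bash
python3 - <<'E'
from h import *
b=plan(tcp_for(.388,-.05,58,.025),RP,n=12)
E
```

```text
n 12 dist 0.1891 ang 0.27
[[-0.028, -0.012, 0.008, 0.0, 0.0, 0.0], [-0.028, -0.012, 0.008, 0.0, 0.0, 0.0], [-0.028, -0.013, 0.008, 0.0, 0.0, 0.0], [-0.028, -0.012, 0.008, 0.0, 0.0, 0.0], [-0.028, -0.013, 0.008, 0.001, 0.0, 0.0]]
[[-0.028, -0.012, 0.008, 0.0, 0.0, 0.0], [-0.028, -0.013, 0.008, 0.001, 0.0, 0.0], [-0.028, -0.012, 0.008, 0.0, 0.0, 0.0], [-0.028, -0.013, 0.008, 0.001, 0.0, 0.0], [-0.027, -0.012, 0.008, 0.0, 0.0, 0.0]]
[[-0.028, -0.013, 0.007, 0.001, 0.0, 0.0], [-0.027, -0.012, 0.008, 0.0, 0.0, 0.0]]
```

Emit:
apply_moves([
  [[-0.028,-0.012,0.008,0,0,0],[-0.028,-0.012,0.008,0,0,0],[-0.028,-0.013,0.008,0,0,0],[-0.028,-0.012,0.008,0,0,0],[-0.028,-0.013,0.008,0,0,0]],
])

```text
t: 10.05
position: [0.4163, 0.1547, 0.1817]
orientation: [1.986, 2.162, -0.25]
wrist_force: [1.6, 6.8, 4.1]
finger_gap: 0.0855
```

Emit:
apply_moves([
  [[-0.028,-0.012,0.008,0,0,0],[-0.028,-0.013,0.008,0,0,0],[-0.028,-0.012,0.008,0,0,0]],
])

```text
t: 10.42
position: [0.4016, 0.1096, 0.1809]
orientation: [1.986, 2.162, -0.249]
wrist_force: [1.1, 5.9, 5.5]
finger_gap: 0.0855
```

```bash
python3 - <<'E'
from h import *
st()
b=plan(tcp_for(.388,-.05,58,.025),RP,n=4)
c=plan(tcp_for(.39,-.13,58,.025),RP,n=6,start=b)
cv2.imwrite('pics/t7.png',cv2.resize(bot.camera('top')[130:300,110:430],None,fx=2.4,fy=2.4))
cv2.imwrite('pics/s7.png',cv2.resize(bot.camera('scene')[130:280,220:420],None,fx=3,fy=3))
E
```

```text
t 10.425 pos [0.4016 0.1096 0.1809] yaxis [0.996 0.085 0.008] z [ 0.03  -0.254 -0.967] F [1.1 5.9 5.5] gap 0.0855 q [ 0.34   0.061 -0.632  0.936 -0.252  1.833]
n 4 dist 0.0644 ang 0.54
[[-0.028, -0.013, 0.008, 0.002, -0.001, 0.0], [-0.028, -0.014, 0.008, 0.002, -0.001, 0.0], [-0.028, -0.013, 0.008, 0.002, -0.001, 0.001], [-0.028, -0.014, 0.008, 0.002, 0.0, 0.0]]
n 6 dist 0.08 ang 0.0
[[-0.026, -0.002, 0.007, 0.0, 0.0, 0.0], [-0.026, -0.001, 0.007, 0.0, 0.0, 0.0], [-0.026, -0.002, 0.007, 0.0, 0.0, 0.0], [-0.025, -0.001, 0.007, 0.0, 0.0, 0.0], [-0.026, -0.002, 0.007, 0.0, 0.0, 0.0]]
[[-0.025, -0.001, 0.006, 0.0, 0.0, 0.0]]
```

View pics/t7.png

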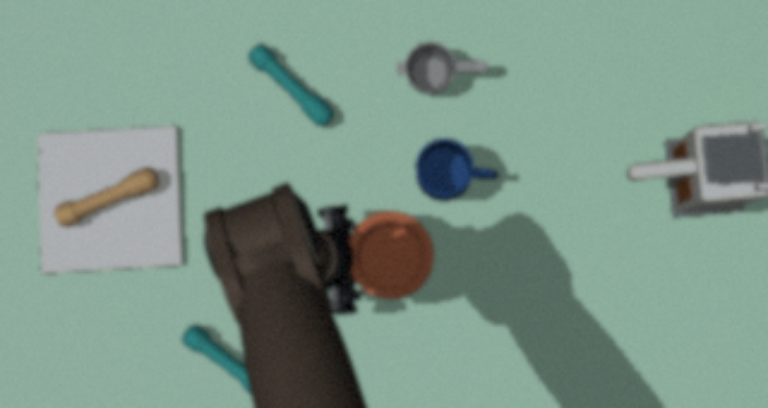

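View pics/s7.png

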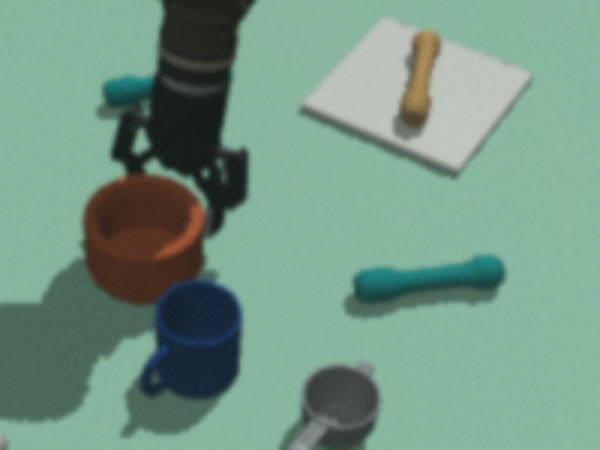

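```bash
python3 - <<'E'
from h import *
c=onz('top',(110+391/2.4-.3,130+255/2.4-.3),.075);print('mortar',c)
s=bot.read_state();R=Ro.from_rotvec(s['orientation']);t=s['position']+R.apply([0,0,.16]);print('tip',t)
d=(c-t)[:2];print('ahead',d@H[:2],'lat',d@np.array([.9966,.0819]))
print('cup',onz('top',(110+444.5/2.4-.3,130+169/2.4-.3),.08))
b=plan(tcp_for(.385,-.05,58,.029),RP,n=4)
E
```

```text
mortar [0.41320687 0.01577296 0.075     ]
tip [0.40493669 0.06756783 0.02565654]
ahead 0.05229834821985593 lat 0.0040000694838954135
cup [ 0.52953851 -0.05791459  0.08      ]
n 4 dist 0.0642 ang 0.35
[[-0.028, -0.014, 0.006, 0.001, 0.0, 0.0], [-0.028, -0.014, 0.006, 0.002, 0.0, 0.0], [-0.028, -0.015, 0.005, 0.001, 0.0, 0.0], [-0.029, -0.014, 0.006, 0.002, -0.001, 0.0]]
```

Emit:
apply_moves([
  [[-0.028,-0.014,0.006,0,0,0],[-0.028,-0.014,0.006,0,0,0],[-0.028,-0.015,0.005,0,0,0],[-0.028,-0.014,0.006,0,0,0]],
])

```text
t: 11.02
position: [0.377, 0.0497, 0.1829]
orientation: [1.987, 2.162, -0.254]
wrist_force: [0.2, 3.3, -0.9]
finger_gap: 0.0856
```

Emit:
apply_moves([
  [[-0.028,-0.001,0.007,0,0,0],[-0.028,-0.002,0.007,0,0,0],[-0.028,-0.001,0.007,0,0,0],[-0.028,-0.002,0.007,0,0,0],[-0.028,-0.001,0.007,0,0,0]],
])

```text
t: 11.65
position: [0.3795, -0.0224, 0.1839]
orientation: [1.988, 2.162, -0.255]
wrist_force: [0.8, 2.3, -3.1]
finger_gap: 0.0855
```

```bash
python3 - <<'E'
from h import *
st()
cv2.imwrite('pics/t8.png',cv2.resize(bot.camera('top')[130:300,110:430],None,fx=2.4,fy=2.4))
E
```

```text
t 11.65 pos [ 0.3795 -0.0224  0.1839] yaxis [0.996 0.085 0.004] z [ 0.026 -0.255 -0.967] F [ 0.8  2.3 -3.1] gap 0.0855 q [ 0.023 -0.05  -0.736  0.865 -0.259  1.507]
```

View pics/t8.png

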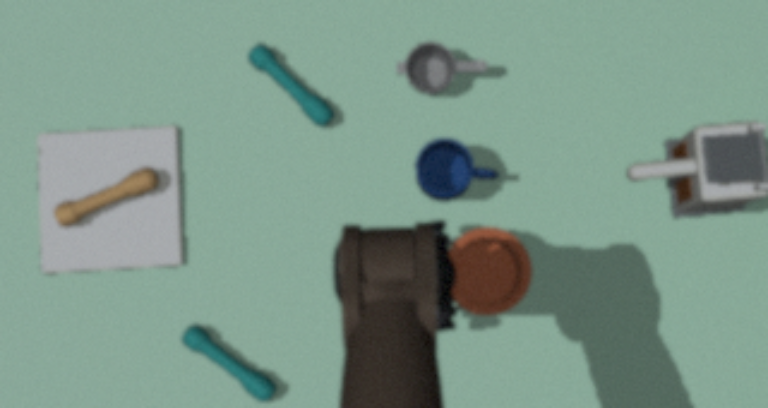

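```bash
python3 - <<'E'
from h import *
c=onz('top',(110+489/2.4-.3,130+272/2.4-.3),.075);print('mortar',c)
s=bot.read_state();R=Ro.from_rotvec(s['orientation']);t=s['position']+R.apply([0,0,.16]);print('tip',t)
d=(c-t)[:2];print('ahead',d@H[:2],'lat',d@np.array([.9966,.0819]))
b=plan(tcp_for(.488,-.268,53,.028),RP,n=13)
E
```

```text
mortar [ 0.38905835 -0.11690429  0.075     ]
tip [ 0.38369042 -0.06446352  0.02944114]
ahead 0.05270426912448491 lat 0.0010547811956216056
n 13 dist 0.1811 ang 0.27
[[-0.023, 0.013, 0.007, 0.0, 0.0, 0.0], [-0.024, 0.014, 0.007, 0.0, 0.0, 0.0], [-0.023, 0.013, 0.006, 0.0, 0.0, 0.0], [-0.024, 0.014, 0.007, 0.0, 0.0, 0.0], [-0.023, 0.013, 0.006, 0.0, 0.0, 0.0]]
[[-0.024, 0.014, 0.007, 0.001, 0.0, 0.0], [-0.023, 0.014, 0.006, 0.0, 0.0, 0.0], [-0.024, 0.013, 0.007, 0.001, 0.0, 0.0], [-0.023, 0.014, 0.006, 0.0, 0.0, 0.0], [-0.024, 0.013, 0.007, 0.001, 0.0, 0.0]]
[[-0.023, 0.014, 0.006, 0.0, 0.0, 0.0], [-0.024, 0.013, 0.007, 0.001, 0.0, 0.0], [-0.023, 0.014, 0.006, 0.0, -0.001, 0.0]]
```

Emit:
apply_moves([
  [[-0.023,0.013,0.006,0,0,0],[-0.024,0.014,0.007,0,0,0],[-0.023,0.013,0.006,0,0,0],[-0.024,0.014,0.007,0,0,0],[-0.023,0.013,0.006,0,0,0]],
])

```text
t: 12.32
position: [0.4195, -0.0798, 0.1839]
orientation: [1.987, 2.162, -0.253]
wrist_force: [-2.0, 3.1, 1.2]
finger_gap: 0.0855
```

Emit:
apply_moves([
  [[-0.024,0.014,0.007,0,0,0],[-0.023,0.014,0.006,0,0,0],[-0.024,0.013,0.007,0,0,0],[-0.023,0.014,0.006,0,0,0],[-0.024,0.013,0.007,0,0,0]],
])

```text
t: 12.95
position: [0.4585, -0.1379, 0.1834]
orientation: [1.987, 2.162, -0.253]
wrist_force: [-2.0, 5.9, 5.8]
finger_gap: 0.0853
```

```bash
python3 - <<'E'
from h import *
st()
cv2.imwrite('pics/t9.png',cv2.resize(bot.camera('top')[130:300,250:450],None,fx=3.5,fy=3.5,interpolation=cv2.INTER_CUBIC))
cv2.imwrite('pics/s9.png',cv2.resize(bot.camera('scene')[180:400,120:380],None,fx=3,fy=3,interpolation=cv2.INTER_CUBIC)[:600])
E
```

```text
t 12.95 pos [ 0.4585 -0.1379  0.1834] yaxis [0.996 0.085 0.005] z [ 0.027 -0.255 -0.966] F [-2.   5.9  5.8] gap 0.0853 q [-0.23   0.102 -0.581  0.801 -0.245  1.245]
```

View pics/t9.png

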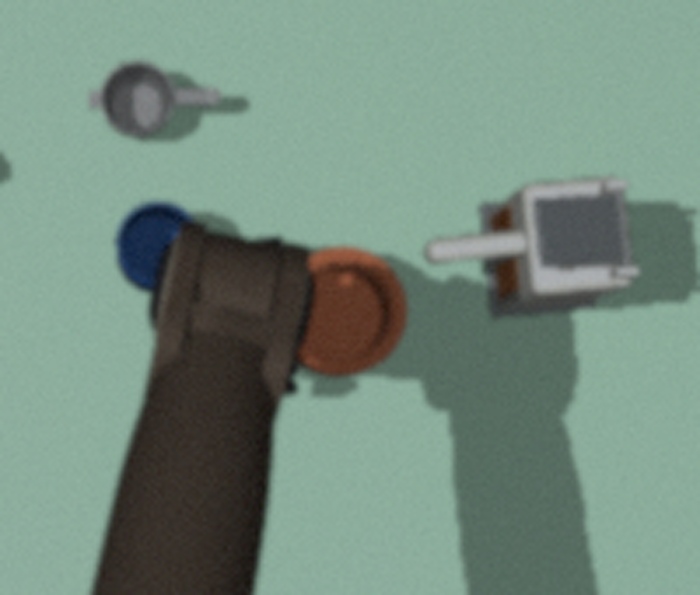

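View pics/s9.png

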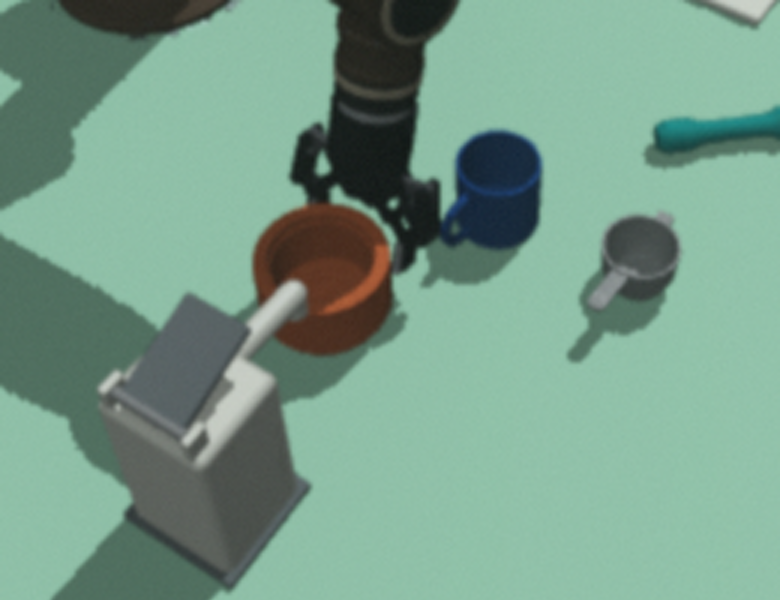

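```bash
python3 - <<'E'
from h import *
c=onz('top',(250+342/3.5-.35,130+311/3.5-.35),.075);print('mortar top',c)
c2=onz('scene',(120+323/3-.33,180+259/3-.33),.075);print('mortar scene',c2)
s=bot.read_state();R=Ro.from_rotvec(s['orientation']);t=s['position']+R.apply([0,0,.16]);print('tip',t)
for q in (c,c2):
  d=(q-t)[:2];print('ahead',d@H[:2],'lat',d@np.array([.9966,.0819]))
a=plan(s['position']+H*.03,RP,n=3)
b=plan(tcp_for(.513,-.296,52,.030),RP,n=8,start=a)
E
```

```text
mortar top [ 0.46820048 -0.22872025  0.075     ]
mortar scene [ 0.47261886 -0.23411298  0.075     ]
tip [ 0.46364603 -0.17963719  0.02894241]
ahead 0.04929119544157888 lat 0.0005190537830136313
ahead 0.055027830021607785 lat 0.004480746500147308
n 3 dist 0.03 ang 0.4
[[-0.019, 0.0, 0.005, 0.002, 0.0, 0.0], [-0.019, 0.0, 0.005, 0.002, 0.0, 0.0], [-0.02, 0.0, 0.006, 0.003, 0.0, 0.0]]
n 8 dist 0.0557 ang 0.0
[[-0.009, 0.01, 0.002, 0.0, 0.0, 0.0], [-0.009, 0.01, 0.002, 0.0, 0.0, 0.0], [-0.009, 0.01, 0.002, 0.0, 0.0, 0.0], [-0.009, 0.01, 0.002, 0.0, 0.0, 0.0], [-0.009, 0.01, 0.002, 0.0, 0.0, 0.0]]
[[-0.01, 0.011, 0.003, 0.0, 0.0, 0.0], [-0.009, 0.01, 0.002, 0.0, 0.0, 0.0], [-0.01, 0.011, 0.003, 0.0, 0.0, 0.0]]
```

Emit:
apply_moves([
  [[-0.019,0.003,0.005,0,0,0],[-0.019,0.006,0.005,0,0,0],[-0.014,0.01,0.004,0,0,0],[-0.014,0.01,0.003,0,0,0],[-0.012,0.01,0.003,0,0,0]],
])

```text
t: 13.68
position: [0.4811, -0.1761, 0.1835]
orientation: [1.987, 2.162, -0.254]
wrist_force: [-2.9, 1.8, -0.3]
finger_gap: 0.0854
```

Emit:
apply_moves([
  [[-0.012,0.011,0.003,0,0,0],[-0.012,0.011,0.003,0,0,0],[-0.012,0.011,0.003,0,0,0],[0,0,0,0,0,0]],
])

```text
t: 14.18
position: [0.4997, -0.1933, 0.1844]
orientation: [1.986, 2.16, -0.253]
wrist_force: [0.3, 0.3, -1.2]
finger_gap: 0.0854
```

```bash
python3 - <<'E'
from h import *
st()
cv2.imwrite('pics/t10.png',cv2.resize(bot.camera('top')[130:300,250:450],None,fx=3.5,fy=3.5,interpolation=cv2.INTER_CUBIC))
cv2.imwrite('pics/s10.png',cv2.resize(bot.camera('scene')[180:380,120:380],None,fx=3,fy=3,interpolation=cv2.INTER_CUBIC)[:600])
E
```

```text
t 14.175 pos [ 0.4997 -0.1933  0.1844] yaxis [0.996 0.085 0.007] z [ 0.028 -0.256 -0.966] F [ 0.3  0.3 -1.2] gap 0.0854 q [-0.315  0.192 -0.472  0.797 -0.237  1.158]
```

View pics/t10.png

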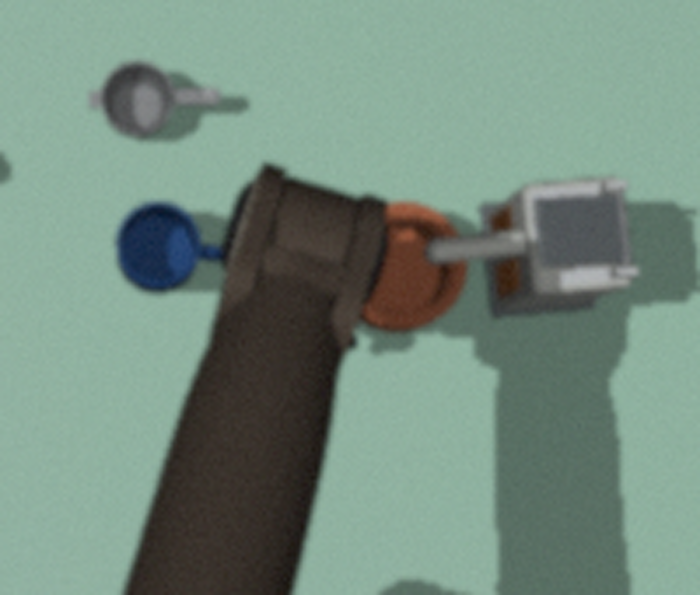

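View pics/s10.png

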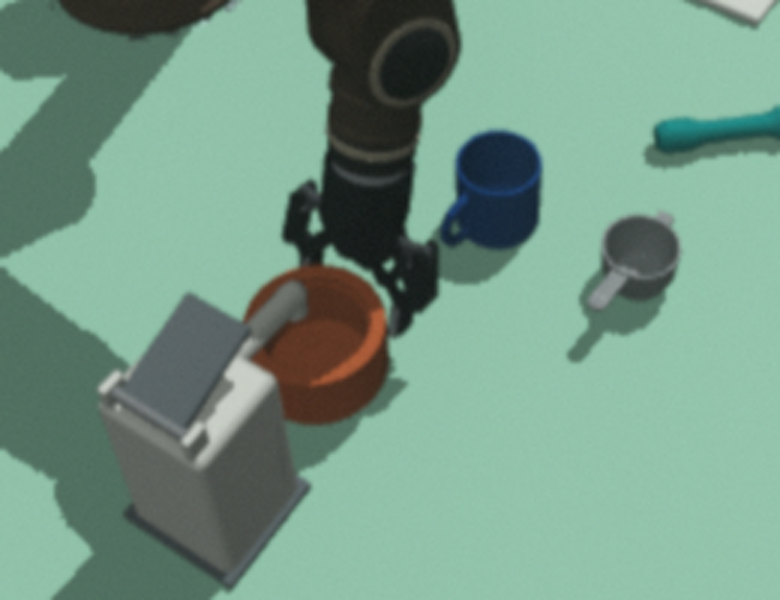

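```bash
python3 - <<'E'
from h import *
c=onz('top',(250+404/3.5-.35,130+267.5/3.5-.35),.075);print('mortar top',c)
c2=onz('scene',(120+317/3-.33,180+325/3-.33),.075);print('mortar scene',c2)
s=bot.read_state();R=Ro.from_rotvec(s['orientation']);t=s['position']+R.apply([0,0,.16]);print('tip',t)
for q in (c,c2):
  d=(q-t)[:2];print('ahead',d@H[:2],'lat',d@np.array([.9966,.0819]),'err to goal',np.array([.517,-.309])-q[:2])
# overlay
im=bot.camera('scene')
E
```

```text
mortar top [ 0.50855029 -0.2874776   0.075     ]
mortar scene [ 0.51345435 -0.28776818  0.075     ]
tip [ 0.50389499 -0.23396505  0.02992809]
ahead 0.053714059053783444 lat 0.00025679573685393516 err to goal [ 0.00844971 -0.0215224 ]
ahead 0.054405495385741 lat 0.005120386283291268 err to goal [ 0.00354565 -0.02123182]
```

Emit:
apply_moves([
  [[-0.011,0.004,0.003,0,0,0],[-0.011,0.004,0.003,0,0,0],[-0.011,0.004,0.003,0,0,0],[0,0,0,0,0,0],[0,0,0,0,0,0]],
])

```text
t: 14.95
position: [0.5065, -0.2096, 0.1842]
orientation: [1.986, 2.161, -0.254]
wrist_force: [0.1, 0.3, 0.5]
finger_gap: 0.0857
```

```bash
python3 - <<'E'
from h import *
st()
cv2.imwrite('pics/t11.png',cv2.resize(bot.camera('top')[130:300,250:450],None,fx=3.5,fy=3.5,interpolation=cv2.INTER_CUBIC))
cv2.imwrite('pics/s11.png',cv2.resize(bot.camera('scene')[180:380,120:380],None,fx=3,fy=3,interpolation=cv2.INTER_CUBIC)[:600])
E
```

```text
t 14.95 pos [ 0.5065 -0.2096  0.1842] yaxis [0.996 0.085 0.006] z [ 0.027 -0.256 -0.966] F [0.1 0.3 0.5] gap 0.0857 q [-0.34   0.211 -0.449  0.796 -0.234  1.133]
```

View pics/t11.png

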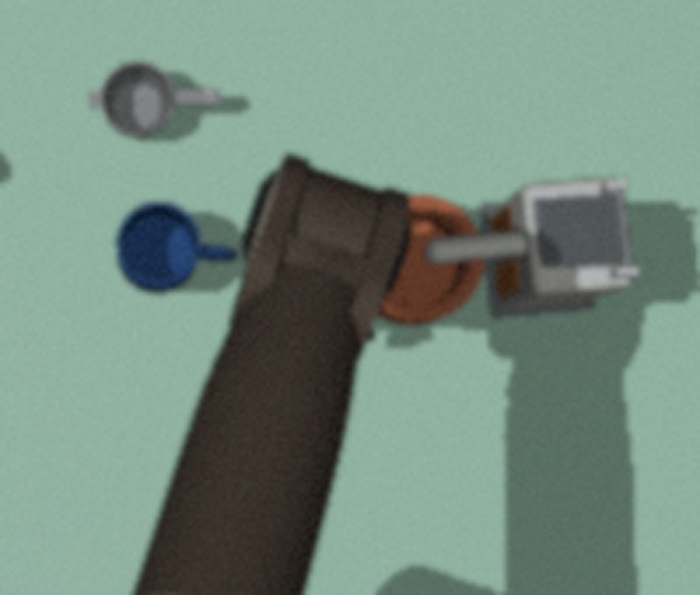

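View pics/s11.png

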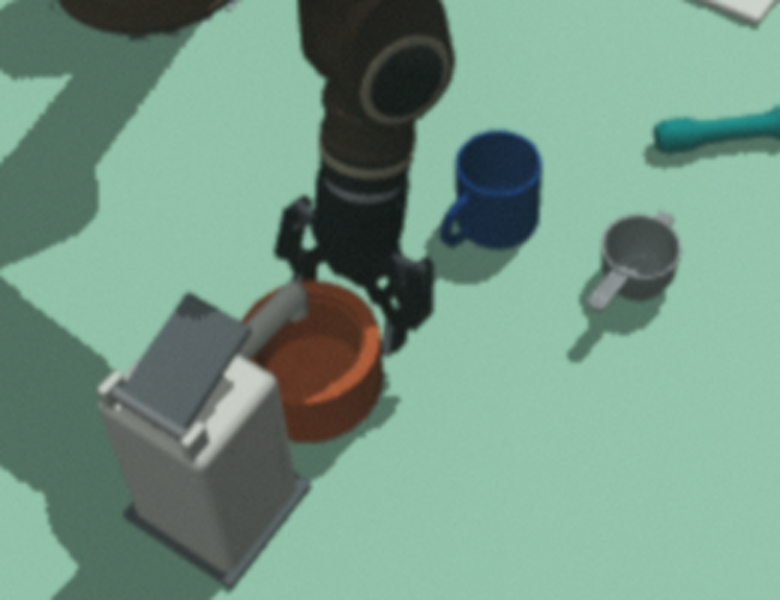

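Emit:
apply_moves([
  [[0.014,-0.001,-0.003,0,0,0],[0.014,-0.001,-0.003,0,0,0],[0,0,-0.08,0,0,0],[0,0,-0.11,0,0,0],[0,0,-0.11,0,0,0]],
])

```text
t: 15.68
position: [0.4996, -0.1558, 0.3296]
orientation: [1.987, 2.163, -0.254]
wrist_force: [1.4, -0.2, -0.3]
finger_gap: 0.0856
```

Emit:
apply_moves([
  [[0,0,-0.12,0,0,0],[0,0,-0.06,0,0,0],[0,0,0,0,0,0]],
], hand=1)

```text
t: 16.05
position: [0.4979, -0.1329, 0.418]
orientation: [1.983, 2.16, -0.249]
wrist_force: [-0.2, 0.1, 0.7]
finger_gap: 0.0324
```

```bash
python3 - <<'E'
from h import *
st()
a=bot.camera('top')
cv2.imwrite('pics/t12.png',cv2.resize(a[130:300,250:450],None,fx=3.5,fy=3.5,interpolation=cv2.INTER_CUBIC))
cv2.imwrite('pics/s12.png',cv2.resize(bot.camera('scene')[180:380,120:380],None,fx=3,fy=3,interpolation=cv2.INTER_CUBIC)[:600])
E
```

```text
t 16.05 pos [ 0.4979 -0.1329  0.418 ] yaxis [0.996 0.086 0.01 ] z [ 0.032 -0.256 -0.966] F [-0.2  0.1  0.7] gap 0.0324 q [-0.203  0.063 -0.091  1.332 -0.247  1.272]
```

View pics/t12.png

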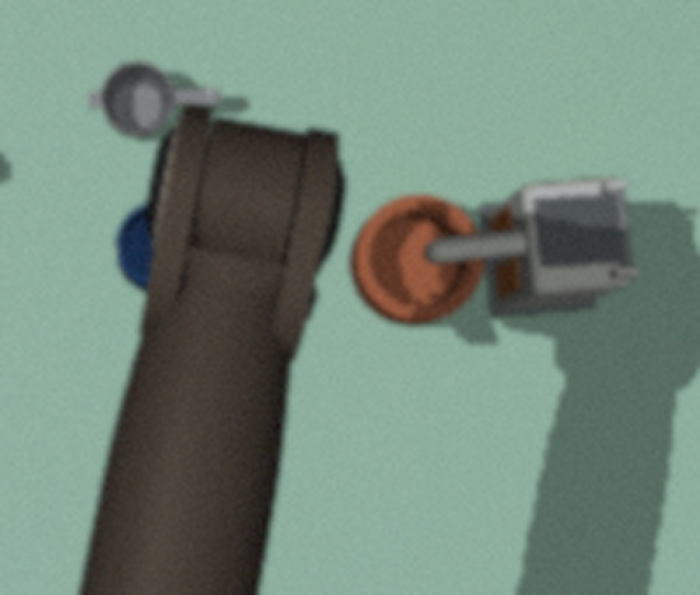

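View pics/s12.png

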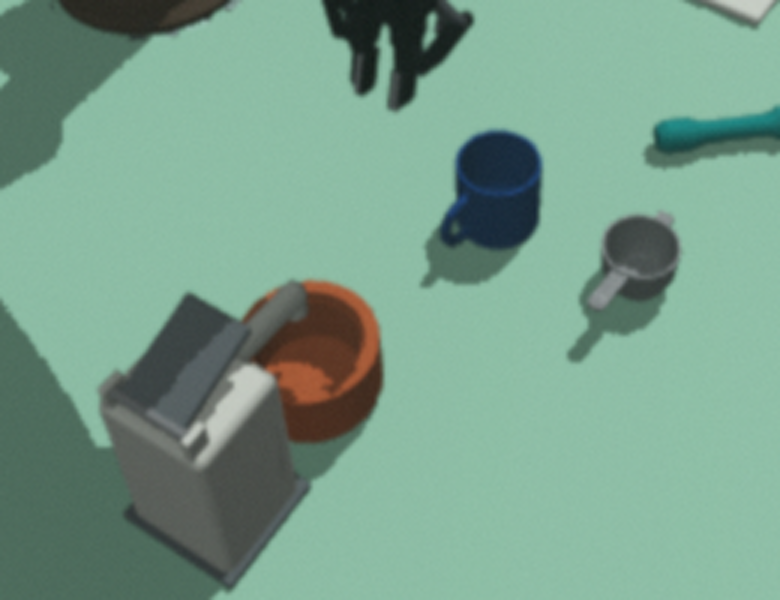

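```bash
python3 - <<'E'
from h import *
c=onz('top',(250+417.5/3.5-.35,130+260/3.5-.35),.075);print('mortar top',c, np.array([.517,-.309])-c[:2])
c2=onz('scene',(120+313/3-.33,180+342/3-.33),.075);print('mortar scene',c2)
print('cup',onz('scene',(120+498.5/3-.33,180+164/3-.33),.08))
plan([.524,-.402,.425],down(4.7),n=6)
E
```

```text
mortar top [ 0.51550264 -0.30026187  0.075     ] [ 0.00149736 -0.00873813]
mortar scene [ 0.52183796 -0.30210501  0.075     ]
cup [ 0.53246782 -0.06014625  0.08      ]
n 6 dist 0.2701 ang 14.87
[[-0.088, 0.001, 0.02, 0.001, 0.041, 0.0], [-0.089, 0.001, 0.016, 0.001, 0.041, 0.001], [-0.089, 0.001, 0.012, 0.001, 0.041, 0.0], [-0.09, 0.001, 0.008, 0.001, 0.042, 0.001], [-0.09, 0.002, 0.004, 0.001, 0.041, 0.0]]
[[-0.089, 0.002, 0.001, 0.0, 0.042, 0.001]]
```

Emit:
apply_moves([
  [[-0.088,0.001,0.02,0.001,0.041,0],[-0.089,0.001,0.016,0.001,0.041,0],[-0.089,0.001,0.012,0.001,0.041,0],[-0.09,0.001,0.008,0.001,0.042,0],[-0.09,0.002,0.004,0.001,0.041,0]],
], hand=1)

```text
t: 16.77
position: [0.5193, -0.3596, 0.422]
orientation: [2.107, 2.291, -0.045]
wrist_force: [0.9, -0.6, -0.7]
finger_gap: 0.0
```

Emit:
apply_moves([
  [[-0.089,0.002,0.001,0,0.042,0],[0,0,0,0,0,0],[0,0,0,0,0,0]],
])

```text
t: 17.15
position: [0.5243, -0.4023, 0.4238]
orientation: [-2.125, -2.31, 0.0]
wrist_force: [0.1, 0.0, 0.5]
finger_gap: -0.0002
```

```bash
python3 - <<'E'
from h import *
st()
plan([.524,-.402,.385],down(4.7),n=2)
cv2.imwrite('pics/w13.png',cv2.resize(bot.camera('wrist'),(400,300)))
cv2.imwrite('pics/s13.png',cv2.resize(bot.camera('scene')[180:380,120:380],None,fx=3,fy=3,interpolation=cv2.INTER_CUBIC)[:600])
E
```

```text
t 17.15 pos [ 0.5243 -0.4023  0.4238] yaxis [ 0.996  0.084 -0.002] z [-0.002  0.002 -1.   ] F [0.1 0.  0.5] gap -0.0002 q [-0.655  0.401  0.361  1.533  0.     0.833]
n 2 dist 0.0388 ang 0.19
[[0.0, 0.0, 0.039, -0.001, -0.001, 0.001], [0.0, 0.0, 0.039, -0.001, -0.001, 0.001]]
```

View pics/w13.png

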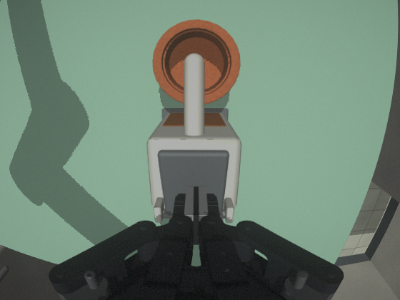

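View pics/s13.png

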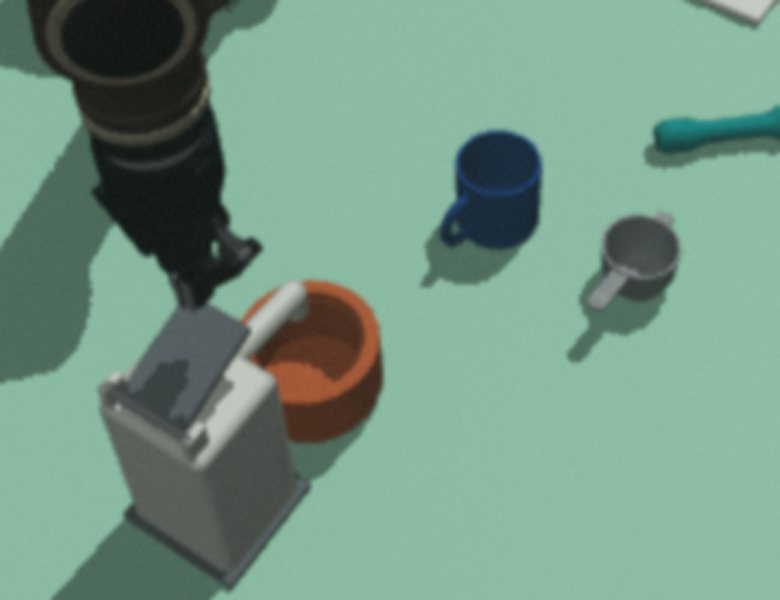

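The spout (wrist (194,62)) sits inside the mortar mouth, and the fingers are centred on the key (195). Now I'll press down in small steps.

Emit:
apply_moves([
  [[0,0,0.04,0,0,0],[0,0,0.038,0,0,0],[0,0,0.016,0,0,0],[0,0,0.016,0,0,0]],
])

```text
t: 17.75
position: [0.5244, -0.4012, 0.3719]
orientation: [2.123, 2.313, 0.001]
wrist_force: [-1.1, 2.5, 5.0]
finger_gap: -0.0004
```

Emit:
apply_moves([
  [[0,0,0.01,0,0,0],[0,0,0.006,0,0,0],[0,0,0,0,0,0]],
])

```text
t: 18.12
position: [0.5245, -0.4017, 0.3635]
orientation: [2.125, 2.313, 0.002]
wrist_force: [-0.4, 4.0, 5.9]
finger_gap: -0.0002
```

```bash
python3 - <<'E'
from h import *
st()
E
```

```text
t 18.125 pos [ 0.5245 -0.4017  0.3635] yaxis [0.996 0.085 0.002] z [ 0.002  0.001 -1.   ] F [-0.4  4.   5.9] gap -0.0002 q [-6.540e-01  3.900e-01  2.130e-01  1.393e+00  1.000e-03  8.320e-01]
```

Still about 2 mm above the stop height, so I'll keep going until the force climbs.

Emit:
apply_moves([
  [[0,0,0.004,0,0,0],[0,0,0,0,0,0]],
])

```text
t: 18.38
position: [0.5244, -0.4016, 0.3624]
orientation: [2.124, 2.312, 0.002]
wrist_force: [-1.4, 4.5, 8.7]
finger_gap: 0.0002
```

Emit:
apply_moves([
  [[0,0,0.004,0,0,0],[0,0,0,0,0,0]],
])

```text
t: 18.62
position: [0.5242, -0.4014, 0.3621]
orientation: [2.123, 2.311, 0.003]
wrist_force: [-2.9, 6.0, 15.6]
finger_gap: 0.0002
```

Emit:
apply_moves([
  [[0,0,0.003,0,0,0],[0,0,0,0,0,0],[0,0,0,0,0,0],[0,0,0,0,0,0],[0,0,0,0,0,0]],
])

```text
t: 19.25
position: [0.5241, -0.4013, 0.3619]
orientation: [2.122, 2.31, 0.003]
wrist_force: [-5.1, 8.0, 22.0]
finger_gap: -0.0002
```

```bash
python3 - <<'E'
from h import *
st()
cv2.imwrite('pics/s14.png',cv2.resize(bot.camera('scene')[230:380,120:300],None,fx=4,fy=4,interpolation=cv2.INTER_CUBIC)[:600])
E
```

```text
t 19.25 pos [ 0.5241 -0.4013  0.3619] yaxis [0.996 0.085 0.005] z [ 0.005 -0.002 -1.   ] F [-5.1  8.  22. ] gap -0.0002 q [-6.540e-01  3.870e-01  2.050e-01  1.383e+00  1.000e-03  8.320e-01]
```

View pics/s14.png

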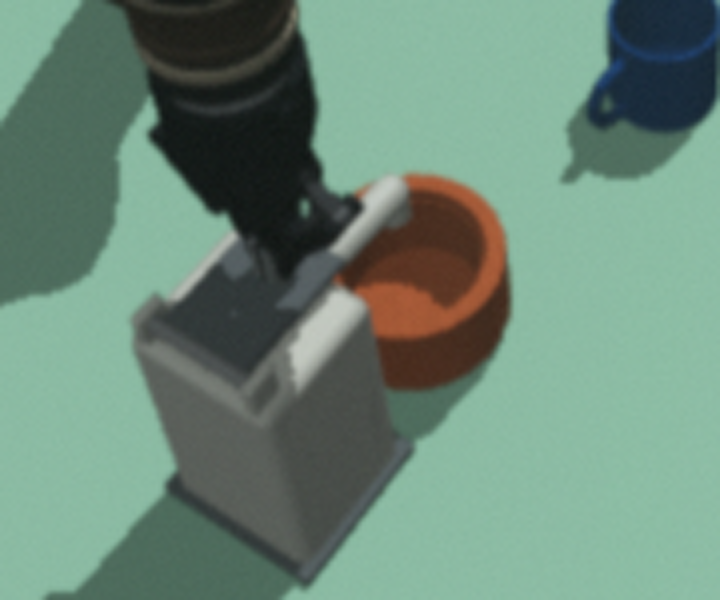

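Key is level at its stop: the height matches 0.189 and the force rises sharply. I'll release straight up and back away.

Emit:
apply_moves([
  [[0,0,-0.02,0,0,0],[0,0,-0.04,0,0,0],[0,0,-0.06,0,0,0],[0,0,-0.1,0,0,0],[0,0,-0.05,0,0,0]],
])

```text
t: 19.92
position: [0.5241, -0.4023, 0.4951]
orientation: [2.123, 2.31, -0.0]
wrist_force: [-0.5, 0.6, -0.9]
finger_gap: 0.0005
```

Emit:
apply_moves([
  [[0,-0.1,0,0,0,0],[0,-0.1,0,0,0,0],[0,-0.1,0,0,0,0],[0,-0.1,0,0,0,0],[0,0,0,0,0,0]],
])

```text
t: 20.55
position: [0.3223, -0.4191, 0.4933]
orientation: [2.129, 2.308, -0.002]
wrist_force: [0.1, -0.1, -0.2]
finger_gap: -0.0002
```

Emit:
apply_moves([
  [[0,0,0,0,0,0],[0,0,0,0,0,0],[0,0,0,0,0,0],[0,0,0,0,0,0]],
])

```text
t: 21.05
position: [0.3258, -0.4191, 0.4918]
orientation: [-2.124, -2.314, -0.0]
wrist_force: [0.5, -0.3, -0.4]
finger_gap: 0.0002
```

```bash
python3 - <<'E'
from h import *
st()
cv2.imwrite('pics/t15.png',cv2.resize(bot.camera('top')[130:300,110:450],None,fx=2.3,fy=2.3,interpolation=cv2.INTER_CUBIC))
cv2.imwrite('pics/s15.png',bot.camera('scene'))
E
```

```text
t 21.05 pos [ 0.3258 -0.4191  0.4918] yaxis [ 0.996  0.085 -0.   ] z [-0.     0.001 -1.   ] F [ 0.5 -0.3 -0.4] gap 0.0002 q [-0.91   0.155  0.186  1.602  0.     0.575]
```

View pics/t15.png

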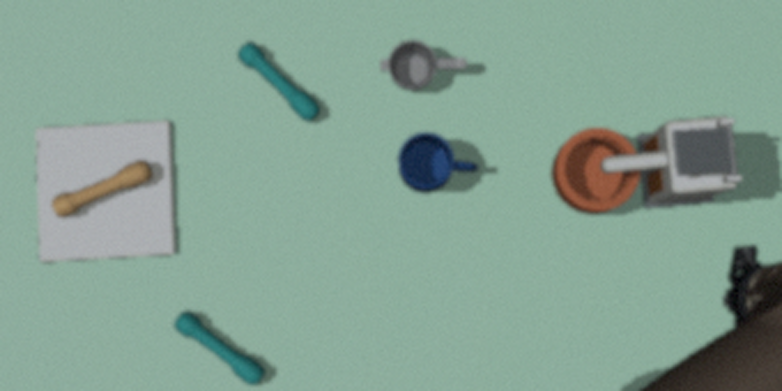

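View pics/s15.png

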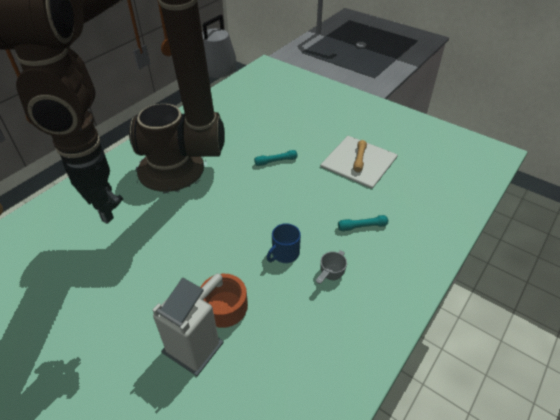

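The key is back up, the mortar is under the spout, the pestle is on the board, and the cup and strainer are at their original pixels. Handing in.

```bash
python3 - <<'E'
from h import *
c=onz('top',(110+597/2.3-.3,130+170.5/2.3-.3),.075);print(c,np.linalg.norm(c[:2]-[.517,-.309]))
bot.close_job()
E
```

```text
[ 0.51584047 -0.3013484   0.075     ] 0.007738959675795138
the job is handed in; nothing more can be done
```

The whole job was done in about 21 s of the allowed 72 s and handed in; no verdict was reported.

- **Pestle:** I gripped the wooden one at its waist, laid it flat on the cutting board and released it. In the last picture it lies near the board's centre.
- **Mortar:** I pushed it from outside with the open fingers as a cradle, around the cup and under the spout. The last top-camera measurement puts its axis about 8 mm from the estimated spout tip, against a limit of 32 mm.
- **Key:** I pressed it to its stop, held it there and let it spring back. At the bottom, the fingertips were at 0.189 m and the force rose from 6 N to 22 N while the height barely changed. It is up again in the last picture.
- **Cup and strainer:** both appear at their starting pixels in the final pictures.
- **Robot:** it is clear of everything.

No check failed. The top and scene cameras disagreed by about 6 mm on the mortar's position, well inside the margin.

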